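# Turn a model tower's door to the scanner

### The arm

A 6-joint arm with a two-finger parallel gripper is mounted at the origin on the work surface. World frame = base frame: x ahead of the robot, y to its left, z up, the work surface at z = 0. Lengths are in m, angles in rad, forces in N, time in s.
With the tool pointing down it reaches from about 0.4 to 0.825 m from the base axis. Payload 7 kg.
Tool frame: the origin (TCP) lies on the centre line of the jaws, within the pads' length; the fingertips stand 22 mm ahead of it and the grasp point (between the pads) lies 3 mm ahead of it; z points along the fingers, y is the line along which they close (so a half turn about z gives the same grasp; the last joint's range is limited). The gripper opens to 88 mm and grips with 3 to 60 N. Pads are 19 mm wide; open, the fingers measure 130 mm over their backs; the gripper's body (78 mm by 193 mm) begins 47 mm behind the grasp point.
Start: joints at [0.288, 0.359, 0.012, 0, -1.224, -0.288], TCP at [0.675, -0, 0.249] pointing down, gripper open.
Joint ranges: [-3.07, 3.07], [-1.43, 2.12], [-1.02, 1.25], [-3.03, 1.67], [-3.05, -0], [-3.03, 3.03]. Speed limits (rad/s): [2.39, 2.39, 3.01, 3.14, 3.14, 3.14].

### API

Orientations are given as [roll, pitch, yaw] about the fixed x, y, z axes, in that order (R = Rz(yaw) Ry(pitch) Rx(roll)).
In Python, from station import arm gives the robot as it stands.
- The arm moves only by the tool arm_command, never from a script. Its argument "series" is one flat list of numbers, 7 for each row, row after row: the turn, a rotation vector about the tool's x, y, z each as a share of 90 degrees, from -1 to 1, then the shift along the tool's x, y, z each as a share of 0.1 m, from -1 to 1, then the opening, from 0 (shut) to 1 (fully open). A call has 1 to 8 rows; each row is the pose to reach, as a shift and turn from the pose commanded when the call began, along the tool's axes at that moment; what a row does not reach only later rows make up. A row lasts 1/8 s, in which the tool goes at most 62.5 mm and 10.7 degrees, less where a joint would pass 70% of its speed; a pose out of reach is approached as far as the arm can. A call with a number of a shift or a turn outside -1 to 1 is refused whole. A call with a gripper value outside its range is refused whole. The fingers move at their own pace and stop on an object; "force" is the grip in N (left out, the last holds). Time passes only in rows, so rows that repeat a pose let the fingers close. It gives the time, the measured TCP pose, the force, the opening and the grip force at its end, in the units of the state.
- arm.get_state(): the state, without advancing time (a new reading comes with each control period).
- arm.grab_frame(name): name is "scene" or "side" or "wrist"; returns the picture (384x512x3 uint8, blue, green, red); there is no depth.
- arm.camera_model(name): a dict with "fovy" (degrees; the focal length in pixels is half the picture's height over the tangent of half this angle, whatever the lens; pixels are square), "cx", "cy" (the principal point, pixels), "pose" (4x4, takes a point from camera to world coordinates). Camera axes: x right, y down, z forward; pixel columns grow to the right and rows downward; lengths in m; the calibration is good to about 2 mm. A picture is of the moment at which its call begins: read the wrist's pose just before it. camera_model takes no time and is no camera call; for the wrist camera it gives the pose at the moment of the call.
- arm.job_done(): hands the job in; it is judged then, once.
The state is a dict: "t": time; "q": joint angles; "qd": joint speeds; "joint_efforts": joint torques, N m; "eef_pos": TCP position; "ee_rot": TCP orientation; "force": force on the tool from outside, world axes, zero at the start; "moment": the same for the moment, N m; "width": finger opening in m; "gripper_force": force on a finger pad.
Only numpy, scipy, OpenCV 4.12 (cv2) and the standard library are available. Lean on these libraries where they do the work, as an engineer would, in place of code of your own. Each camera call takes 0.05 s, during which the arm holds its last target. There are 200 camera calls.

### The job

Take the round model tower with the red roof out of the drying rack, stand it on the cork mat and let go so you can take it the other way round, then stand it centred on the yellow pad of the scan stage with its brown door squarely facing the white scanner block. Set it down gently, never drop it or tip it over, and leave the other models and things on the bench where they are.

Things in the scene. Friction and masses are not known exactly. Their poses are not given: they have to be found in the camera images.
- tower: loose round plaster tower, 58 mm diameter, 100 mm high, 0.3 kg, flat red roof inside low battlements. Dark brown arched door, 18 x 43 mm, on its side at its own +x; a dark brown 9 mm stripe on the roof runs from the centre to the rim above the door. Origin: centre of underside, z up. Starts in any of the rack bays, door towards a bay wall. Grip its upper 30 mm across the diameter
- tower_door (a point): point on the tower's side, on the door, 29 mm from the tower's axis along its +x and 30 mm above its underside
- rack: fixed plywood rack, origin at centre of underside: base board 100 (x) x 250 (y) x 10 mm; four walls 8 mm thick at y = -117, -39, 39, 117 mm, tops 102 mm above the bench; three bays 70 mm wide at y = -78, 0, 78 mm, open above and at +x and -x, so fingers fit only before and behind a tower (closing along rack x). Towers stand on the board. Turned up to 0.2 rad
- mat: fixed square cork mat 130 x 130 x 4 mm lying between rack and stage, origin at the centre of its underside
- stage: fixed scan stage, origin at bench level under the centre of its round yellow pad (62 mm) on an 8 mm aluminium plate. White scanner block 90 (x) x 80 (y) mm at its -y side, dark window in the face 37 mm from the pad centre, green T on top with its bar at that face. Black board 100 x 8 mm at +y, also 37 mm off. Both tops 100 mm above bench. Open to +x and -x only. Turned up to 0.25 rad
- stage_pad (a point): centre of the yellow pad, on the plate's upper face (8 mm above the bench)
- stage_window (a point): centre of the dark scanner window, 37 mm from the pad's centre along the stage's -y, 48 mm above the bench; the door must face it
- tower_grey: bystander: loose tower of the same size, dark grey roof, no door, in another bay; origin at the centre of its underside
- tower_blue: bystander: loose tower of the same size, blue roof, no door, in another bay; origin at the centre of its underside
- house: bystander: loose model house 90 x 110 x 105 mm with pitched red roof, beyond the rack; origin at the centre of its underside
- pot: bystander: loose paint pot, 44 mm diameter, 50 mm high, red cap, beyond the mat; origin at the centre of its underside
- cup: bystander: loose blue cup, 70 mm across, 80 mm high, beyond the stage; origin at the centre of its underside
- brush: bystander: loose brush 180 mm long lying on the bench near the robot; origin under its middle
Not all that is in view belongs to the job. Leave any purple look-alike of the stage alone.

How it is judged:
By the outcome, as a careful person would: the job done as asked, in the order asked, and still so for the second after the job is handed in, with the robot touching nothing.
It also fails if it takes over 59 s, if anything falls off the work surface, if the arm or the gripper's body presses on something with over 40 N, if the wrist force passes 120 N, or if a joint passes its speed limit or range.

## Working session

There is one attempt and no reset: what is moved stays moved. The work goes in short steps, Python scripts to look and compute and a tool call to move; the robot and the scene stay as the last step left them, time stands still between calls to the robot, and variables do not carry over. Pictures are saved under pics/ and viewed, at most 10 in all, crops included, and the job is handed in when it is done.

Besides the shell and the picture viewer there is one more tool, called after ">>>" in YAML: its name, and indented under it one key for each argument. arm_command: Moves the arm, as the interface text tells. Its arguments: {"type":"object","properties":{"series":{"type":"array"},"force":{"type":"number"}},"required":["series"]}

```bash
mkdir -p pics; ls; python3 - <<'E'
from station import arm
import cv2,numpy as np
print(arm.get_state())
for n in("scene","side","wrist"):
    m=arm.camera_model(n);print(n,m["fovy"],m["cx"],m["cy"],np.round(m["pose"],3).tolist())
    cv2.imwrite(f"pics/{n}0.png",arm.grab_frame(n))
a=[cv2.imread(f"pics/{n}0.png") for n in("scene","side")]
E
```

```text
pics
{'t': 0.0, 'q': array([ 2.88086467e-01,  3.59391860e-01,  1.10680729e-02, -3.43865921e-04,
       -1.22407065e+00, -2.88106527e-01]), 'qd': array([ 0.00014581,  0.00022711,  0.00084949, -0.00060312, -0.00080718,
        0.00108331]), 'joint_efforts': array([-8.00930356e-04, -5.82726967e+01,  2.93058443e+01,  6.99745238e+00,
        6.93249181e-03, -2.06530804e-04]), 'eef_pos': array([ 6.74561252e-01, -3.10829841e-05,  2.47624566e-01]), 'ee_rot': array([ 3.13996856e+00, -1.44194323e-04, -1.57093338e+00]), 'force': array([0.31602986, 0.61282798, 0.3913028 ]), 'moment': array([-0.04110613, -0.02548636,  0.02090731]), 'gripper_force': 0.0, 'width': 0.08735418133674451}
scene 43.47663914135631 260.4212990667846 193.70912587143258 [[0.465, 0.752, -0.467, 1.099], [0.885, -0.389, 0.255, -0.291], [0.01, -0.532, -0.847, 1.1], [0.0, 0.0, 0.0, 1.0]]
side 50.20501110040663 253.0934809153338 193.12962565404356 [[0.816, -0.345, 0.464, 0.095], [-0.578, -0.512, 0.635, -0.549], [0.019, -0.786, -0.617, 0.64], [0.0, 0.0, 0.0, 1.0]]
wrist 62.60061276868819 253.50457875960169 193.39034388129087 [[-1.0, 0.0, -0.001, 0.676], [-0.0, 0.967, 0.256, -0.068], [0.001, 0.256, -0.967, 0.383], [0.0, 0.0, 0.0, 1.0]]
```

View pics/scene0.png

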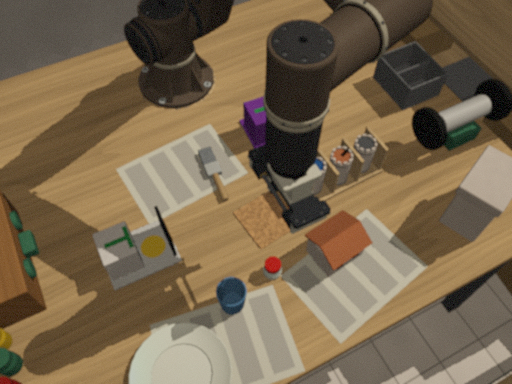

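View pics/side0.png

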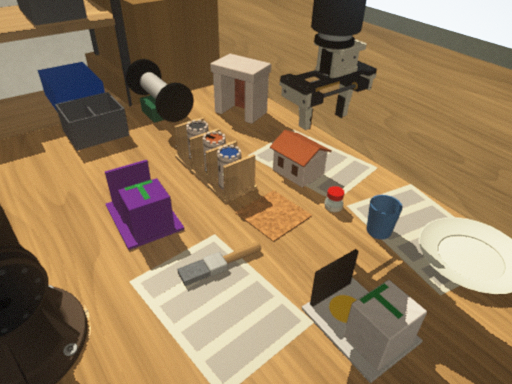

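The red roof with a dark stripe sits in the middle bay: scene (341,155), side (213,139). The other towers are grey at (365,143) and blue at (319,165), and the other red things are the house and the pot cap. The stage has its yellow pad at scene (152,246), with the purple look-alike at (256,120). Next I'll make an enlarged crop and take measurements.

```bash
cat > h.py <<'E'
import cv2,numpy as np
from station import arm
def ray(n,uv,m=None):
    m=m or arm.camera_model(n);f=192/np.tan(np.radians(m["fovy"]/2));T=np.array(m["pose"])
    d=T[:3,:3]@np.array([(uv[0]-m["cx"])/f,(uv[1]-m["cy"])/f,1]);return T[:3,3],d/np.linalg.norm(d)
def plane(n,uv,z,m=None):
    o,d=ray(n,uv,m);return o+d*(z-o[2])/d[2]
def proj(n,p,m=None):
    m=m or arm.camera_model(n);f=192/np.tan(np.radians(m["fovy"]/2));T=np.array(m["pose"])
    c=T[:3,:3].T@(np.array(p)-T[:3,3]);return np.array([m["cx"]+f*c[0]/c[2],m["cy"]+f*c[1]/c[2]])
def blobs(img,lo,hi,amin=15):
    h=cv2.cvtColor(img,cv2.COLOR_BGR2HSV);k=cv2.inRange(h,np.array(lo),np.array(hi))
    n,l,s,c=cv2.connectedComponentsWithStats(k);return [(s[i,4],s[i,:4],c[i],l==i) for i in range(1,n) if s[i,4]>=amin]
E
python3 - <<'E'
from h import *
np.set_printoptions(precision=3,suppress=True)
im={n:cv2.imread(f"pics/{n}0.png") for n in("scene","side")}
for n in im:
    for nm,lo,hi,z in(("yellow",(20,150,100),(32,255,255),.008),("green",(55,120,50),(85,255,255),.1),("red",(0,150,120),(9,255,255),.1)):
        for a,b,c,_ in blobs(im[n],lo,hi): print(n,nm,a,b,c,plane(n,c,z))
a=cv2.resize(im["scene"][125:195,290:390],None,fx=5,fy=5,interpolation=cv2.INTER_CUBIC)
b=cv2.resize(im["side"][110:210,165:265],None,fx=3.5,fy=3.5,interpolation=cv2.INTER_CUBIC)
o=np.zeros((700,500,3),np.uint8);
o=np.zeros((350,850,3),np.uint8);o[:,:500]=a;o[:,500:]=b
cv2.imwrite("pics/c1.png",cv2.resize(o,(800,329)))
E
```

```text
scene yellow 388 [141 236  24  21] [152.714 246.005] [ 0.51  -0.273  0.008]
scene yellow 193 [  0 328  13  21] [  4.959 338.627] [ 0.573 -0.649  0.008]
scene green 20 [255 108   9   4] [259.05 109.6 ] [0.304 0.134 0.1  ]
scene green 15 [473 123   7   9] [475.867 126.8  ] [0.626 0.627 0.1  ]
scene green 101 [105 228  28  19] [121.109 239.   ] [ 0.509 -0.333  0.1  ]
scene green 31 [  8 352  13  13] [ 14.516 357.968] [ 0.666 -0.61   0.1  ]
scene green 15 [  9 365   7   6] [ 11.733 367.933] [ 0.683 -0.619  0.1  ]
scene red 210 [265 256  17  16] [272.7  263.79] [ 0.725 -0.052  0.1  ]
scene red 56 [  0 377  10   7] [  3.929 380.5  ] [ 0.7   -0.638  0.1  ]
side yellow 467 [329 295  27  28] [340.974 306.809] [ 0.508 -0.268  0.008]
side green 129 [125 180  27  19] [140.566 188.473] [0.31  0.155 0.1  ]
side green 287 [361 284  41  34] [381.167 299.537] [ 0.512 -0.336  0.1  ]
side red 184 [327 186  17  15] [335.603 192.527] [ 0.65  -0.091  0.1  ]
```

View pics/c1.png

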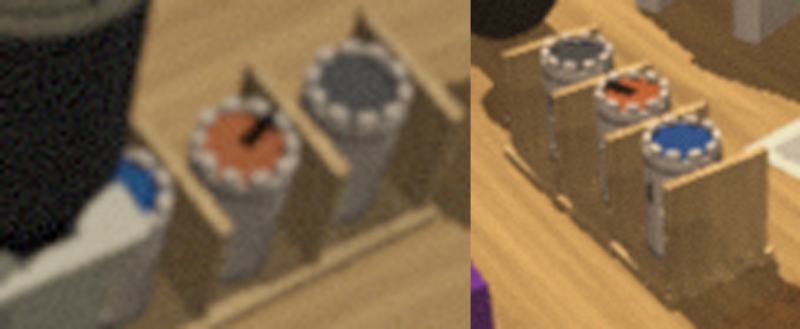

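View pics/wrist0.png

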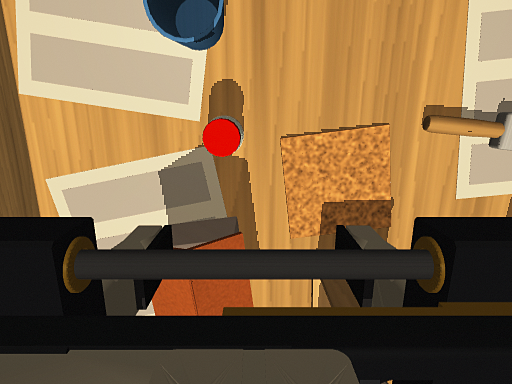

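The crop confirms it: the red-roofed tower is in the middle bay, and its stripe points at the wall on the grey tower's side (+y). Next I'll get coarse positions from both views.

```bash
python3 - <<'E'
from h import *
np.set_printoptions(precision=3,suppress=True)
im={n:cv2.imread(f"pics/{n}0.png") for n in("scene","side")}
box={"scene":(305,130,375,180),"side":(190,120,250,165)};R={}
for n in im:
    x0,y0,x1,y1=box[n];b=max(blobs(im[n][y0:y1,x0:x1],(3,110,80),(14,255,255)),key=lambda t:t[0])
    pts=np.argwhere(b[3])[:,::-1].astype(np.int32);h=cv2.convexHull(pts);M=cv2.moments(h)
    c=(M["m10"]/M["m00"]+x0,M["m01"]/M["m00"]+y0);R[n]=ray(n,c);print(n,b[0],c,plane(n,c,.1),plane(n,c,.105))
(o1,d1),(o2,d2)=R["scene"],R["side"]
s=np.linalg.lstsq(np.c_[d1,-d2],o2-o1,rcond=None)[0];print("tri",o1+s[0]*d1,o2+s[1]*d2)
# mat corners by colour
E
```

```text
scene 156 (341.163184079602, 155.33432835820895) [0.54 0.25 0.1 ] [0.542 0.247 0.105]
side 103 (213.93605442176872, 137.9374149659864) [0.551 0.25  0.1  ] [0.546 0.243 0.105]
tri [0.544 0.246 0.108] [0.546 0.243 0.105]
```

Tower at about (0.545, 0.245), height 0.107, which is consistent. I'll look at the stage with the wrist camera first.

>>> arm_command:
  series: [0,0,0,0.4,0.4,0,1,0,0,0,0.8,0.8,0,1,0,0,0,1,1,0,1]

```text
t: 0.52
eef_pos: [0.573, -0.1015, 0.2487]
ee_rot: [3.141, 0.0, -1.572]
force: [0.6, -0.0, 1.0]
width: 0.0875
gripper_force: 0.0
```

>>> arm_command:
  series: [0,0,0,0.4,0.4,0,1,0,0,0,0.7,0.65,0,1,0,0,0,0.7,0.65,0,1,0,0,0,0.7,0.65,0,1]

```text
t: 1.02
eef_pos: [0.5103, -0.17, 0.2487]
ee_rot: [-3.141, 0.0, -1.571]
force: [0.5, 0.1, 0.3]
width: 0.0879
gripper_force: 0.0
```

```bash
python3 - <<'E'
from h import *
import pickle
m=arm.camera_model("wrist");s=arm.get_state();im=arm.grab_frame("wrist");cv2.imwrite("pics/w1.png",im);pickle.dump(m,open("w1.pkl","wb"))
print(s["t"],s["eef_pos"],s["ee_rot"],s["q"])
for b in blobs(im,(20,150,100),(32,255,255)): print("y",b[:3],plane("wrist",b[2],.008,m))
for b in blobs(im,(55,120,40),(85,255,255)): print("g",b[:3],plane("wrist",b[2],.1,m))
E
```

```text
1.025 [ 0.51033329 -0.1700369   0.24868754] [-3.14106125e+00  4.63680631e-05 -1.57124795e+00] [ 4.29491053e-02  1.32809215e-01 -2.90338451e-01 -2.55253123e-05
 -1.14711575e+00 -4.33902533e-02]
y (np.int32(2546), array([223,  48,  55,  59], dtype=int32), array([250.209348  ,  76.92615868])) [ 0.51492856 -0.27426053  0.008     ]
g (np.int32(1023), array([213,   0,  74,  15], dtype=int32), array([249.39296188,   6.82893451])) [ 0.51447362 -0.31872018  0.1       ]
```

View pics/w1.png

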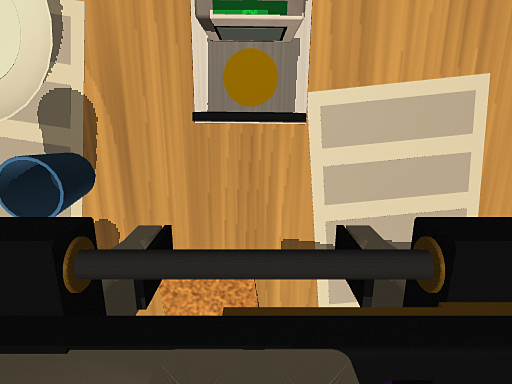

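Wrist view: pad at (250,77), black board along rows 112–123, green bar at top (213–287, ~15). I'll fit the stage yaw from these edges.

```bash
python3 - <<'E'
from h import *
import pickle
np.set_printoptions(precision=4,suppress=True)
m=pickle.load(open("w1.pkl","rb"));im=cv2.imread("pics/w1.png")
def line(pts,z):
    P=np.array([plane("wrist",p,z,m)[:2] for p in pts]);vx,vy,x,y=cv2.fitLine(P.astype(np.float32),cv2.DIST_HUBER,0,1e-4,1e-4).ravel()
    return np.arctan2(vy,vx)%np.pi,(x,y)
g=cv2.cvtColor(im,cv2.COLOR_BGR2GRAY)
k=max(blobs(im[100:135,185:315],(0,0,0),(180,255,45)),key=lambda t:t[0])
print(k[:3])
K=k[3];cols=range(k[1][0]+4,k[1][0]+k[1][2]-4)
print("board lower",line([(c+185,np.nonzero(K[:,c])[0].max()+100.5) for c in cols],.1))
print("board upper",line([(c+185,np.nonzero(K[:,c])[0].min()+99.5) for c in cols],.1))
G=max(blobs(im[:40],(55,120,40),(85,255,255)),key=lambda t:t[0])[3]
print("bar",line([(c,np.nonzero(G[:,c])[0].max()+.5) for c in range(218,283)],.1))
# pad ellipse centre
y=max(blobs(im,(20,150,100),(32,255,255)),key=lambda t:t[0])[3].astype(np.uint8)
c,_=cv2.findContours(y,0,1);c=max(c,key=len);P=np.array([plane("wrist",p[0],.008,m)[:2] for p in c],np.float32)
print("pad",cv2.fitEllipse(P*1000),cv2.minEnclosingCircle(P))
W=cv2.inRange(im,(0,0,0),(60,60,60))
E
```

```text
(np.int32(1035), array([  7,  12, 114,  10], dtype=int32), array([64.1643, 16.3401]))
board lower (np.float32(3.1283016), (np.float32(0.5109071), np.float32(-0.22905806)))
board upper (np.float32(3.1414673), (np.float32(0.5238126), np.float32(-0.23713262)))
bar (np.float32(3.1412985), (np.float32(0.5169932), np.float32(-0.313892)))
pad ((514.9406127929688, -273.59197998046875), (61.056922912597656, 61.153343200683594), 117.1469497680664) ((0.51480633020401, -0.273541659116745), 0.03130349516868591)
```

>>> arm_command:
  series: [0,0,0,-0.5,-0.1,0,1,0,0,0,-1,-0.35,0,1]

```text
t: 1.32
eef_pos: [0.5454, -0.0685, 0.2487]
ee_rot: [-3.141, 0.0, -1.571]
force: [1.0, -0.8, 0.2]
width: 0.0877
gripper_force: 0.0
```

>>> arm_command:
  series: [0,0,0,-0.5,0,0,1,0,0,0,-1,0,0,1]

```text
t: 1.58
eef_pos: [0.5455, 0.0327, 0.2481]
ee_rot: [3.141, -0.0, -1.57]
force: [0.9, -0.2, -0.8]
width: 0.0878
gripper_force: 0.0
```

>>> arm_command:
  series: [0,0,0,-0.5,0,0,1,0,0,0,-1,0,0,1]

```text
t: 1.82
eef_pos: [0.545, 0.1328, 0.2483]
ee_rot: [3.141, -0.0, -1.569]
force: [1.4, 0.4, 0.3]
width: 0.0878
gripper_force: 0.0
```

>>> arm_command:
  series: [0,0,0,-0.5,0,0,1,0,0,0,-1,0,0,1]

```text
t: 2.08
eef_pos: [0.5448, 0.2329, 0.2482]
ee_rot: [3.141, -0.0, -1.569]
force: [1.8, 0.4, -0.5]
width: 0.0876
gripper_force: 0.0
```

>>> arm_command:
  series: [0,0,0,-0.5,0,0,1,0,0,0,-1,0,0,1,0,0,0,-1,0,0,1,0,0,0,-1,0,0,1]

```text
t: 2.58
eef_pos: [0.5446, 0.3308, 0.2477]
ee_rot: [3.141, -0.001, -1.569]
force: [-0.2, -0.2, -0.1]
width: 0.0878
gripper_force: 0.0
```

```bash
python3 - <<'E'
from h import *
import pickle
m=arm.camera_model("wrist");s=arm.get_state();im=arm.grab_frame("wrist");cv2.imwrite("pics/w2.png",im);pickle.dump(m,open("w2.pkl","wb"))
print(s["t"],s["eef_pos"],s["ee_rot"],s["q"])
for b in blobs(im,(3,110,80),(14,255,255),100): print("r",b[:3],plane("wrist",b[2],.107,m))
E
```

```text
2.575 [0.54455497 0.330849   0.24774698] [ 3.14064420e+00 -9.77559203e-04 -1.56920660e+00] [ 8.51673665e-01  2.98339332e-01 -7.71715204e-02 -7.25162784e-05
 -1.19664586e+00 -8.50057852e-01]
r (np.int32(1071), array([  0,   0, 110,  23], dtype=int32), array([46.56769374,  5.18394024])) [0.70727218 0.18341058 0.107     ]
r (np.int32(2406), array([220,  59,  62,  64], dtype=int32), array([249.50166251,  88.37489609])) [0.54869216 0.24494455 0.107     ]
```

View pics/w2.png

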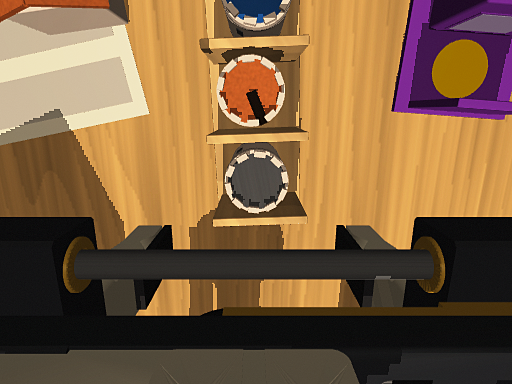

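Wrist view: red roof at (250,90) with its stripe running down to (263,122) (+y), grey tower at (257,182), blue tower at (255,8), wall tops at about rows 45, 135 and 215. I'll refine the centre, door angle and rack yaw, and measure the mat from wrist0.

```bash
python3 - <<'E'
from h import *
import pickle
np.set_printoptions(precision=4,suppress=True)
m=pickle.load(open("w2.pkl","rb"));im=cv2.imread("pics/w2.png")
hs=cv2.cvtColor(im,cv2.COLOR_BGR2HSV)
def wp(p,z):return plane("wrist",p,z,m)[:2]
# battlement outer ring (white) + roof hull
sub=im[45:132,205:300];w=cv2.inRange(cv2.cvtColor(sub,cv2.COLOR_BGR2HSV),(0,0,130),(180,60,255))
n,l,s,c=cv2.connectedComponentsWithStats(w);print([ (s[i].tolist()) for i in range(1,n) if s[i,4]>20])
r=max(blobs(im[45:132],(3,110,80),(14,255,255)),key=lambda t:t[0])[3]
p=np.argwhere(r)[:,::-1].astype(np.float32)+[0,45];h=cv2.convexHull(p.astype(np.float32)).reshape(-1,2)
for z in(.103,.107,.110):
    P=np.array([wp(q,z) for q in h],np.float32);print("roof",z,cv2.minEnclosingCircle(P),cv2.fitEllipse(P*1000))
d=cv2.inRange(hs,(0,0,0),(180,255,60));d[:88]=0;d[126:]=0;d[:,:238]=0;d[:,275:]=0
n,l,s,c=cv2.connectedComponentsWithStats(d);i=1+s[1:,4].argmax();print("stripe",s[i],c[i])
q=np.argwhere(l==i)[:,::-1];P=np.array([wp(t,.105) for t in q],np.float32);vx,vy,x,y=cv2.fitLine(P,cv2.DIST_L2,0,.01,.01).ravel();print("stripe ang",np.arctan2(vy,vx),(x,y))
# rack yaw: lower edges of wall tops via Hough/LSD
L=cv2.createLineSegmentDetector().detect(cv2.cvtColor(im,cv2.COLOR_BGR2GRAY))[0].reshape(-1,4)
for a in L:
    if 200<min(a[0],a[2]) and max(a[0],a[2])<315 and abs(a[0]-a[2])>50 and max(a[1],a[3])<230:
        A,B=wp(a[:2],.102),wp(a[2:],.102);v=A-B if A[0]>B[0] else B-A;print(a,A,B,np.arctan2(v[1],v[0]))
E
python3 - <<'E'
from h import *
np.set_printoptions(precision=4,suppress=True)
# mat in scene view: corners, centre (z=.004)
im=cv2.imread("pics/scene0.png")
print([plane("scene",p,.004)[:2] for p in((234,210),(263,247),(285,226))])
# and wrist0 (camera pose at start)
T=np.array([[-1,0,-.001,.676],[0,.967,.256,-.068],[.001,.256,-.967,.383],[0,0,0,1]])
m=dict(arm.camera_model("wrist"));m["pose"]=T
print([plane("wrist",p,.004,m)[:2] for p in((281,137),(389,124),(290,238),(222,135))])
E
```

```text
[[33, 10, 23, 7, 105], [56, 12, 14, 13, 82], [17, 15, 15, 13, 79], [70, 27, 9, 14, 78], [12, 32, 42, 49, 339], [60, 43, 20, 33, 161]]
roof 0.103 ((0.5479607582092285, 0.2469719648361206), 0.02633768878877163) ((548.0813598632812, 246.71890258789062), (51.090450286865234, 52.20615005493164), 103.00621795654297)
roof 0.107 ((0.5479263663291931, 0.2471933364868164), 0.02596331387758255) ((548.0452270507812, 246.94393920898438), (50.361549377441406, 51.46134948730469), 103.0072021484375)
roof 0.11 ((0.5479006171226501, 0.24735943973064423), 0.0256826039403677) ((548.0181884765625, 247.1127471923828), (49.81488037109375, 50.90272903442383), 103.00566101074219)
stripe [246  90  21  35 342] [256.4942 106.4094]
stripe ang -1.1766729 (np.float32(0.54277176), np.float32(0.2594326))
[213.0968 226.0067 278.1499 223.8927] [0.5834 0.3686] [0.5218 0.3664] 0.03609396418755032
[306.8169 131.476  206.853  135.    ] [0.4986 0.2804] [0.5863 0.2836] 0.03654962903366516
[306.8825  34.5844 210.5772  38.0428] [0.502  0.2029] [0.5804 0.2057] 0.034896111754158604
[255.555   46.8038 305.6131  44.1499] [0.5437 0.2122] [0.5027 0.2101] 0.05086371897942365
[305.5859 215.6589 211.8925 218.6685] [0.4962 0.3582] [0.5843 0.3613] 0.035504318972201805
[215.629  143.2321 299.4027 140.1207] [0.5788 0.2908] [0.5048 0.288 ] 0.03863224223353593
[array([ 0.5076, -0.0463]), array([ 0.6377, -0.0288]), array([0.6109, 0.0496])]
[array([ 0.643 , -0.0368]), array([ 0.5166, -0.0519]), array([0.6285, 0.0919]), array([ 0.7129, -0.0392])]
```

Tower at (0.548, 0.247), door heading 112.6°, rack yaw 0.036, bay walls 70 mm apart with the tower centred between them. Mat centre is about (0.572, 0.021), and its sides come out at 127–130 mm as they should. Moving over the tower now.

>>> arm_command:
  series: [0,0,-0.023,0.45,-0.02,0.2,1,0,0,-0.023,0.84,-0.035,0.6,1,0,0,-0.023,0.84,-0.035,0.6,1,0,0,-0.023,0.84,-0.035,0.6,1,0,0,-0.023,0.84,-0.035,0.6,1]

```text
t: 3.25
eef_pos: [0.5492, 0.2468, 0.1898]
ee_rot: [-3.14, 0.001, -1.534]
force: [-0.1, 0.8, -0.1]
width: 0.0878
gripper_force: 0.0
```

>>> arm_command:
  series: [0,0,0,0,0.01,0.3,1,0,0,0,0,0.01,0.6,1,0,0,0,0,0.01,0.88,1,0,0,0,0,0.01,0.88,1]

```text
t: 3.75
eef_pos: [0.5467, 0.246, 0.0993]
ee_rot: [3.139, -0.002, -1.534]
force: [0.9, 0.4, 1.1]
width: 0.0877
gripper_force: 0.0
```

>>> arm_command:
  series: [0,0,0,0,0,0,0.6,0,0,0,0,0,0,0.6,0,0,0,0,0,0,0.5,0,0,0,0,0,0,0.4,0,0,0,0,0,0,0.3,0,0,0,0,0,0,0.3]
  force: 25

```text
t: 4.5
eef_pos: [0.5477, 0.2462, 0.1013]
ee_rot: [-3.141, 0.0, -1.534]
force: [-2.3, 0.6, 6.3]
width: 0.0575
gripper_force: 25.0
```

Gripped at 57.5 mm. Lift it clear.

>>> arm_command:
  series: [0,0,0,0,0,-0.1,0.3,0,0,0,0,0,-0.4,0.3,0,0,0,0,0,-0.7,0.3,0,0,0,0,0,-1,0.3]

```text
t: 5.0
eef_pos: [0.5472, 0.2457, 0.2016]
ee_rot: [3.141, -0.0, -1.535]
force: [-0.3, 0.7, -2.1]
width: 0.0574
gripper_force: 25.0
```

>>> arm_command:
  series: [0,0,0,0,0,-0.3,0.3,0,0,0,0,0,-0.5,0.3,0,0,0,0,0,-0.5,0.3]

```text
t: 5.38
eef_pos: [0.548, 0.2463, 0.2522]
ee_rot: [-3.139, 0.002, -1.535]
force: [-0.4, 0.1, -2.6]
width: 0.0576
gripper_force: 25.0
```

>>> arm_command:
  series: [0,0,0,0.3,0,0,0.3,0,0,0,0.65,0,0,0.3,0,0,0,1,0,0,0.3]

```text
t: 5.75
eef_pos: [0.5503, 0.1448, 0.249]
ee_rot: [3.139, -0.001, -1.534]
force: [-0.1, 1.1, -1.4]
width: 0.0578
gripper_force: 25.0
```

>>> arm_command:
  series: [0,0,0,0.4,0,0,0.3,0,0,0,0.75,-0.1,0,0.3,0,0,0,1,-0.16,0,0.3]

```text
t: 6.12
eef_pos: [0.5701, 0.045, 0.2491]
ee_rot: [3.139, -0.0, -1.536]
force: [0.1, 0.3, -2.0]
width: 0.0574
gripper_force: 25.0
```

>>> arm_command:
  series: [0,0,-0.1,0.15,0,0,0.3,0,0,-0.21,0.26,0,0,0.3,0,0,-0.32,0.26,0,0,0.3,0,0,-0.43,0.26,0,0,0.3,0,0,-0.54,0.26,0,0,0.3,0,0,-0.65,0.26,0,0,0.3,0,0,-0.76,0.26,0,0,0.3,0,0,-0.86,0.26,0,0,0.3]

```text
t: 7.12
eef_pos: [0.5709, 0.0205, 0.249]
ee_rot: [3.141, 0.002, -0.179]
force: [-0.7, 0.8, -2.6]
width: 0.0576
gripper_force: 25.0
```

>>> arm_command:
  series: [0,0,0,0,0,0.3,0.3,0,0,0,0,0,0.6,0.3,0,0,0,0,0,0.9,0.3,0,0,0,0,0,1,0.3,0,0,0,0,0,1,0.3,0,0,0,0,0,1,0.3]

```text
t: 7.88
eef_pos: [0.5723, 0.0208, 0.1516]
ee_rot: [-3.141, -0.001, -0.184]
force: [-0.5, -0.5, -2.0]
width: 0.0582
gripper_force: 25.0
```

>>> arm_command:
  series: [0,0,0,0,0,0.25,0.3,0,0,0,0,0,0.45,0.3,0,0,0,0,0,0.5,0.3,0,0,0,0,0,0.52,0.3,0,0,0,0,0,0.535,0.3,0,0,0,0,0,0.545,0.3,0,0,0,0,0,0.55,0.3,0,0,0,0,0,0.55,0.3]

```text
t: 8.88
eef_pos: [0.5717, 0.0207, 0.0957]
ee_rot: [-3.142, -0.0, -0.184]
force: [-0.4, -0.4, -2.2]
width: 0.0577
gripper_force: 25.0
```

>>> arm_command:
  series: [0,0,0,0,0,0.007,0.3,0,0,0,0,0,0.014,0.3,0,0,0,0,0,0.02,0.3,0,0,0,0,0,0.02,0.3]

```text
t: 9.38
eef_pos: [0.5721, 0.0206, 0.0953]
ee_rot: [-3.141, -0.001, -0.183]
force: [-4.8, -1.3, 12.7]
width: 0.0575
gripper_force: 25.0
```

Contact felt (Fz up 15 N). Open gently and rise.

>>> arm_command:
  series: [0,0,0,0,0,-0.01,0.7,0,0,0,0,0,-0.01,0.8,0,0,0,0,0,-0.01,1,0,0,0,0,0,-0.01,1,0,0,0,0,0,-0.01,1,0,0,0,0,0,-0.01,1]

```text
t: 10.12
eef_pos: [0.5716, 0.0207, 0.0945]
ee_rot: [3.142, 0.0, -0.184]
force: [-0.3, 0.3, -0.3]
width: 0.0875
gripper_force: 0.0
```

>>> arm_command:
  series: [0,0,0,0,0,-0.2,1,0,0,0,0,0,-0.5,1,0,0,0,0,0,-0.9,1,0,0,0,0,0,-1,1,0,0,0,0,0,-1,1]

```text
t: 10.75
eef_pos: [0.5717, 0.0208, 0.195]
ee_rot: [-3.141, -0.001, -0.184]
force: [0.5, 1.0, 0.1]
width: 0.0876
gripper_force: 0.0
```

```bash
python3 - <<'E'
from h import *
s=arm.get_state();print(s["t"],s["eef_pos"],s["ee_rot"],s["q"])
a,b=arm.grab_frame("scene"),arm.grab_frame("side");cv2.imwrite("pics/scene1.png",a);cv2.imwrite("pics/side1.png",b)
A,B=a[130:290,190:390],b[110:270,170:370]
cv2.imwrite("pics/c2.png",cv2.resize(np.hstack([A,B]),None,fx=2,fy=2,interpolation=cv2.INTER_CUBIC))
E
```

```text
10.75 [0.5717485  0.02079929 0.19500049] [-3.14076544e+00 -1.01414785e-03 -1.83810869e-01] [ 3.78117310e-01  2.31400131e-01 -2.95921988e-01 -1.84891856e-04
 -1.04217526e+00  1.00896171e+00]
```

View pics/c2.png

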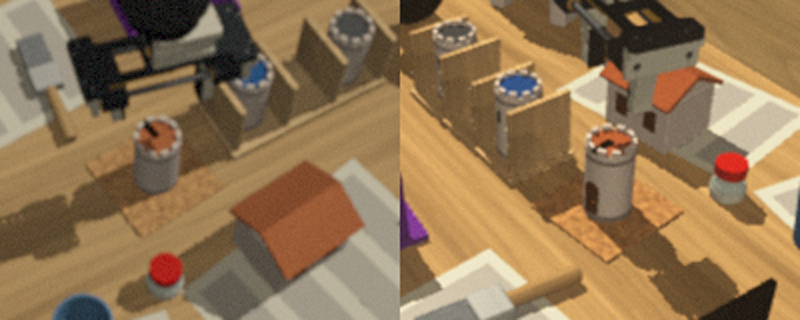

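The tower stands on the mat, roof at scene crop (157,137), with its door on the left side (−x). All the other things are unmoved. I'll check the stripe angle from the scene picture.

```bash
python3 - <<'E'
from h import *
for n,(x0,y0,x1,y1) in {"scene":(250,185,285,215),"side":(255,165,295,195)}.items():
    im=cv2.imread(f"pics/{n}1.png")[y0:y1,x0:x1]
    hs=cv2.cvtColor(im,cv2.COLOR_BGR2HSV)
    r=max(blobs(im,(3,110,80),(14,255,255),5),key=lambda t:t[0])[3]
    h=cv2.convexHull(np.argwhere(r)[:,::-1].astype(np.int32));M=cv2.moments(h);c=np.array([M["m10"]/M["m00"]+x0,M["m01"]/M["m00"]+y0])
    d=blobs(im,(0,0,0),(180,255,70),5)
    C=plane(n,c,.0985)
    print(n,c,C)
    for b in d:
        P=plane(n,b[2]+[x0,y0],.0985);v=P-C;print("  dark",b[0],b[2]+[x0,y0],P,np.arctan2(v[1],v[0]),np.linalg.norm(v))
E
```

```text
scene [268.18015873 198.21587302] [0.5669512  0.02128963 0.0985    ]
  dark 19 [264.89473684 194.52631579] [0.55388191 0.01914765 0.0985    ] -2.97914344879118 0.013243661850854781
side [275.39205059 180.28093948] [0.57065614 0.01850516 0.0985    ]
  dark 6 [280.83333333 165.33333333] [0.61767186 0.05829056 0.0985    ] 0.7022923929362763 0.061590225862752875
  dark 22 [293.18181818 169.81818182] [0.63006153 0.02788187 0.0985    ] 0.15655112036992536 0.060140855390599456
  dark 11 [272.81818182 181.63636364] [0.5627677  0.01767306 0.0985    ] -3.036497371954646 0.007932205790734299
```

Measured door heading is −2.98 against −2.967 predicted. Now turn the gripper 160° the other way.

>>> arm_command:
  series: [0,0,0.11,0,0,0,1,0,0,0.22,0,0,0,1,0,0,0.33,0,0,0,1,0,0,0.44,0,0,0,1,0,0,0.55,0,0,0,1,0,0,0.66,0,0,0,1,0,0,0.77,0,0,0,1,0,0,0.88,0,0,0,1]

```text
t: 11.85
eef_pos: [0.5709, 0.0205, 0.1929]
ee_rot: [3.139, -0.001, -1.572]
force: [-1.0, 0.0, 0.1]
width: 0.0876
gripper_force: 0.0
```

>>> arm_command:
  series: [0,0,0.12,0,0,0,1,0,0,0.23,0,0,0,1,0,0,0.34,0,0,0,1,0,0,0.45,0,0,0,1,0,0,0.56,0,0,0,1,0,0,0.67,0,0,0,1,0,0,0.78,0,0,0,1,0,0,0.89,0,0,0,1]

```text
t: 12.85
eef_pos: [0.5709, 0.0205, 0.1929]
ee_rot: [-3.141, -0.003, -2.97]
force: [-0.3, 0.8, -0.3]
width: 0.0875
gripper_force: 0.0
```

>>> arm_command:
  series: [0,0,0,0,0,0.1,1,0,0,0,0,0,0.4,1,0,0,0,0,0,0.7,1,0,0,0,0,0,0.95,1,0,0,0,0,0,0.97,1,0,0,0,0,0,0.97,1,0,0,0,0,0,0.97,1]

```text
t: 13.72
eef_pos: [0.5723, 0.0209, 0.0985]
ee_rot: [3.141, 0.002, -2.963]
force: [-0.8, -0.7, 0.5]
width: 0.0878
gripper_force: 0.0
```

>>> arm_command:
  series: [0,0,0,0,0,0.03,1,0,0,0,0,0,0.03,0.7,0,0,0,0,0,0.03,0.6,0,0,0,0,0,0.03,0.5,0,0,0,0,0,0.03,0.4,0,0,0,0,0,0.03,0.3,0,0,0,0,0,0.03,0.3,0,0,0,0,0,0.03,0.3]
  force: 25

```text
t: 14.72
eef_pos: [0.5717, 0.0207, 0.0946]
ee_rot: [-3.142, 0.0, -2.964]
force: [-0.3, -1.4, 1.3]
width: 0.0577
gripper_force: 25.0
```

>>> arm_command:
  series: [0,0,0,0,0,-0.1,0.3,0,0,0,0,0,-0.4,0.3,0,0,0,0,0,-0.7,0.3,0,0,0,0,0,-1,0.3]

```text
t: 15.22
eef_pos: [0.5713, 0.0207, 0.1958]
ee_rot: [3.141, -0.0, -2.964]
force: [0.5, -0.2, -2.0]
width: 0.0576
gripper_force: 25.0
```

>>> arm_command:
  series: [0,0,0,0,0,-0.3,0.3,0,0,0,0,0,-0.5,0.3,0,0,0,0,0,-0.5,0.3]

```text
t: 15.6
eef_pos: [0.5722, 0.0209, 0.2464]
ee_rot: [3.141, 0.003, -2.964]
force: [-0.1, 0.4, -2.3]
width: 0.058
gripper_force: 25.0
```

>>> arm_command:
  series: [0,0,-0.11,0,0,0,0.3,0,0,-0.22,0,0,0,0.3,0,0,-0.33,0,0,0,0.3,0,0,-0.44,0,0,0,0.3,0,0,-0.55,0,0,0,0.3,0,0,-0.66,0,0,0,0.3,0,0,-0.78,0,0,0,0.3,0,0,-0.886,0,0,0,0.3]

```text
t: 16.6
eef_pos: [0.5708, 0.0206, 0.2431]
ee_rot: [3.139, -0.0, -1.567]
force: [0.7, 0.1, -2.7]
width: 0.0577
gripper_force: 25.0
```

>>> arm_command:
  series: [0,0,0,0.3,0.1,0,0.3,0,0,0,0.65,0.3,0,0.3,0,0,0,1,0.55,0,0.3]

```text
t: 16.98
eef_pos: [0.5152, -0.08, 0.243]
ee_rot: [3.139, -0.0, -1.572]
force: [0.1, -0.5, -1.6]
width: 0.0579
gripper_force: 25.0
```

>>> arm_command:
  series: [0,0,0,0.4,0,0,0.3,0,0,0,0.75,0,0,0.3,0,0,0,1,0,0,0.3]

```text
t: 17.35
eef_pos: [0.5153, -0.1805, 0.2433]
ee_rot: [3.14, 0.0, -1.573]
force: [0.8, 0.3, -1.4]
width: 0.0576
gripper_force: 25.0
```

>>> arm_command:
  series: [0,0,0,0.4,0,0,0.3,0,0,0,0.75,0,0,0.3,0,0,0,0.94,0.02,0,0.3,0,0,0,0.94,0.02,0,0.3,0,0,0,0.94,0.02,0,0.3]

```text
t: 17.98
eef_pos: [0.5139, -0.2727, 0.2441]
ee_rot: [3.141, 0.0, -1.572]
force: [0.1, 0.5, -2.1]
width: 0.0576
gripper_force: 25.0
```

```bash
python3 - <<'E'
from h import *
s=arm.get_state();print(s["t"],s["eef_pos"],s["ee_rot"],s["q"])
w,b=arm.grab_frame("wrist"),arm.grab_frame("side");cv2.imwrite("pics/w3.png",w);cv2.imwrite("pics/side2.png",b)
cv2.imwrite("pics/c3.png",np.hstack([cv2.resize(w[:300],(400,234)),cv2.resize(b[150:384,270:470],(400,468))[:234]]) if 0 else np.hstack([cv2.resize(w,(400,300)),cv2.resize(b[200:380,250:490],(400,300))]))
E
```

```text
17.975 [ 0.51394424 -0.27265504  0.24410033] [ 3.14098118e+00  4.68253406e-04 -1.57241861e+00] [-1.52044699e-01  2.09919972e-01 -2.05226530e-01 -4.05682675e-04
 -1.15632459e+00  1.50586057e-01]
```

View pics/c3.png

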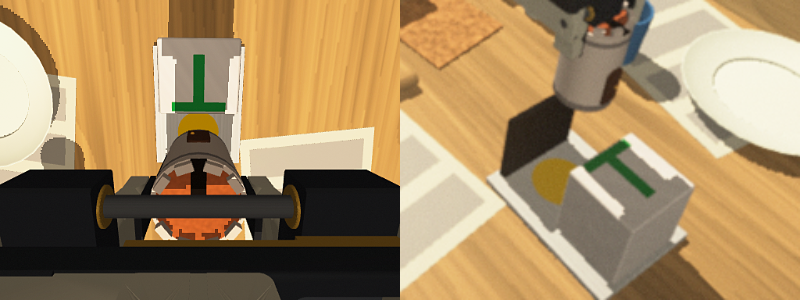

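The wrist view shows the tower's stripe and door heading towards the scanner, and the whole green T at (200,82). I can now refine the stage yaw and centre line from the T.

```bash
python3 - <<'E'
from h import *
np.set_printoptions(precision=4,suppress=True)
m=arm.camera_model("wrist");im=cv2.imread("pics/w3.png")
G=max(blobs(im,(50,100,30),(90,255,255)),key=lambda t:t[0]);x,y,w,h=G[1];K=G[3];print(G[1])
rows=[r for r in range(y+2,y+h-1) if 4<K[r].sum()<w*.5]
F=lambda P:(lambda v:(np.arctan2(v[1],v[0]),v[2:]))(cv2.fitLine(np.array(P,np.float32),cv2.DIST_HUBER,0,1e-4,1e-4).ravel())
S=[plane("wrist",(np.nonzero(K[r])[0].mean(),r),.1,m)[:2] for r in rows]
a,p=F(S);print("stem",a,p,"x on axis at pad y",p[0]+(-.2736-p[1])/np.tan(a))
B=[plane("wrist",(c,np.nonzero(K[:,c])[0].max()+.5),.1,m)[:2] for c in range(x+3,x+w-3)]
a,p=F(B);print("bar",a,p)
# stripe/door: dark on roof
hs=cv2.cvtColor(im,cv2.COLOR_BGR2HSV);d=cv2.inRange(hs,(0,0,0),(180,255,60))[200:248,235:275]
n,l,s,c=cv2.connectedComponentsWithStats(d);i=1+s[1:,4].argmax();print(s[i],c[i]+[235,200])
Z=arm.get_state()["eef_pos"][2]-.0906+.0945
P=[plane("wrist",q[::-1]+[235,200],Z,m)[:2] for q in np.argwhere(l==i)];print("stripe",F(P))
E
```

```text
[220  70  69  73]
stem 1.5514845 [ 0.5144 -0.348 ] x on axis at pad y 0.51582646
bar -0.0003699291 [ 0.5095 -0.3131]
[  9   3  21  45 836] [253.7297 225.8935]
stripe (np.float32(1.5586523), array([ 0.5149, -0.2911], dtype=float32))
```

Stage yaw ≈ −0.01 and the stripe reads −0.012, so they are aligned. Shift 1 mm in +x and descend, slowly at the end.

>>> arm_command:
  series: [0,0,0,0,-0.01,0.2,0.3,0,0,0,0,-0.01,0.45,0.3,0,0,0,0,-0.01,0.7,0.3,0,0,0,0,-0.01,0.9,0.3,0,0,0,0,-0.01,1,0.3,0,0,0,0,-0.01,1,0.3,0,0,0,0,-0.01,1,0.3]

```text
t: 18.95
eef_pos: [0.5158, -0.2732, 0.1455]
ee_rot: [-3.14, -0.0, -1.572]
force: [-0.5, 0.5, -0.9]
width: 0.0575
gripper_force: 25.0
```

>>> arm_command:
  series: [0,0,0,0,0,0.12,0.3,0,0,0,0,0,0.24,0.3,0,0,0,0,0,0.32,0.3,0,0,0,0,0,0.37,0.3,0,0,0,0,0,0.39,0.3,0,0,0,0,0,0.4,0.3,0,0,0,0,0,0.4,0.3]

```text
t: 19.82
eef_pos: [0.5153, -0.2733, 0.1048]
ee_rot: [-3.141, -0.0, -1.572]
force: [0.2, 0.2, -2.7]
width: 0.0575
gripper_force: 25.0
```

>>> arm_command:
  series: [0,0,0,0,0,0.02,0.3,0,0,0,0,0,0.035,0.3,0,0,0,0,0,0.045,0.3,0,0,0,0,0,0.052,0.3,0,0,0,0,0,0.056,0.3,0,0,0,0,0,0.06,0.3,0,0,0,0,0,0.06,0.3]

```text
t: 20.7
eef_pos: [0.5152, -0.2732, 0.0986]
ee_rot: [-3.142, -0.0, -1.572]
force: [0.6, -0.4, -0.9]
width: 0.0576
gripper_force: 25.0
```

>>> arm_command:
  series: [0,0,0,0,0,0.005,0.3,0,0,0,0,0,0.01,0.3,0,0,0,0,0,0.015,0.3,0,0,0,0,0,0.015,0.3]

```text
t: 21.2
eef_pos: [0.5152, -0.2733, 0.0986]
ee_rot: [-3.141, -0.001, -1.572]
force: [-4.0, 3.4, 12.3]
width: 0.0575
gripper_force: 25.0
```

Standing on the pad. Release and rise, then move towards +y so the wrist camera can see the stage.

>>> arm_command:
  series: [0,0,0,0,0,-0.01,0.7,0,0,0,0,0,-0.01,0.8,0,0,0,0,0,-0.01,1,0,0,0,0,0,-0.01,1,0,0,0,0,0,-0.01,1,0,0,0,0,0,-0.01,1]

```text
t: 21.95
eef_pos: [0.5152, -0.2732, 0.098]
ee_rot: [3.142, -0.0, -1.572]
force: [-0.3, -0.4, -0.1]
width: 0.0873
gripper_force: 0.0
```

>>> arm_command:
  series: [0,0,0,0,0,-0.2,1,0,0,0,0,0,-0.5,1,0,0,0,0,0,-0.9,1,0,0,0,0,0,-1,1,0,0,0,0,0,-1,1]

```text
t: 22.58
eef_pos: [0.5154, -0.2732, 0.1985]
ee_rot: [-3.14, 0.0, -1.572]
force: [-0.1, 0.4, -0.7]
width: 0.0875
gripper_force: 0.0
```

>>> arm_command:
  series: [0,0,0,-0.3,0,-0.3,1,0,0,0,-0.7,0,-0.6,1,0,0,0,-1,0,-0.6,1,0,0,0,-1,0,-0.6,1,0,0,0,-1,0,-0.6,1]

```text
t: 23.2
eef_pos: [0.5149, -0.1732, 0.2569]
ee_rot: [3.14, 0.0, -1.572]
force: [0.5, -0.2, -0.2]
width: 0.0876
gripper_force: 0.0
```

```bash
python3 - <<'E'
from h import *
np.set_printoptions(precision=4,suppress=True)
s=arm.get_state();m=arm.camera_model("wrist");im=arm.grab_frame("wrist");b=arm.grab_frame("side");print(s["t"],s["eef_pos"])
cv2.imwrite("pics/w4.png",im)
for k in blobs(im[:200],(3,110,80),(14,255,255),200):
    h=cv2.convexHull(np.argwhere(k[3])[:,::-1].astype(np.float32)).reshape(-1,2)
    P=np.array([plane("wrist",q,.105,m)[:2] for q in h],np.float32);c,r=cv2.minEnclosingCircle(P);print("roof",k[1],c,r)
    x,y,w,hh=k[1];d=cv2.inRange(cv2.cvtColor(im,cv2.COLOR_BGR2HSV),(0,0,0),(180,255,60))[y:y+hh,x:x+w]
    n,l,st,cc=cv2.connectedComponentsWithStats(d);i=1+st[1:,4].argmax()
    Q=np.array([plane("wrist",q[::-1]+[x,y],.105,m)[:2] for q in np.argwhere(l==i)],np.float32)
    v=cv2.fitLine(Q,cv2.DIST_HUBER,0,1e-4,1e-4).ravel();print("stripe",st[i],np.arctan2(v[1],v[0]),v[2:])
L=cv2.createLineSegmentDetector().detect(cv2.cvtColor(im,cv2.COLOR_BGR2GRAY))[0].reshape(-1,4)
for a in L:
    if 170<min(a[0],a[2]) and max(a[0],a[2])<330 and np.hypot(a[0]-a[2],a[1]-a[3])>45 and max(a[1],a[3])<200:
        A,B=plane("wrist",a[:2],.1,m)[:2],plane("wrist",a[2:],.1,m)[:2];v=A-B;print(a,A,B,np.arctan(v[1]/v[0]) if abs(v[0])>abs(v[1]) else -np.arctan(v[0]/v[1]))
cv2.imwrite("pics/c4.png",np.hstack([cv2.resize(im,(400,300)),cv2.resize(b[200:380,250:490],(400,300))]))
E
```

```text
23.2 [ 0.5149 -0.1732  0.2569]
roof [224  43  59  61] (0.5159425139427185, -0.2732011675834656) 0.02599555253982544
stripe [ 24   0  11  29 298] 1.5530362 [ 0.516  -0.2841]
[211.869  113.4475 308.1087 115.2463] [ 0.5527 -0.2386] [ 0.4662 -0.237 ] -0.018963837465562638
[306.8835 124.9339 199.3845 123.607 ] [ 0.4669 -0.2285] [ 0.5643 -0.2297] -0.01296055146087288
[195.0425   0.5632 198.6735 113.1476] [ 0.5634 -0.3289] [ 0.5645 -0.2389] -0.011947299418362154
[289.3929  21.417  219.3744  20.6837] [ 0.4852 -0.3133] [ 0.5438 -0.3139] -0.00981138440317121
[212.3896 104.3913 211.001   41.8666] [ 0.5519 -0.2465] [ 0.5514 -0.2976] -0.011041294252988013
[308.48    99.3927 313.3968   0.5763] [ 0.4665 -0.2507] [ 0.4658 -0.3288] -0.008169793717545485
[179.7976  46.8537 177.4608   0.5954] [ 0.5781 -0.2937] [ 0.5779 -0.3288] -0.005683097779893631
[293.125 116.875 233.125 116.875] [ 0.4796 -0.2356] [ 0.5336 -0.2356] -0.000849896680956045
[319.8044   0.5867 317.174   56.889 ] [ 0.4605 -0.3288] [ 0.4605 -0.2857] 0.00043448485257935023
```

View pics/c4.png

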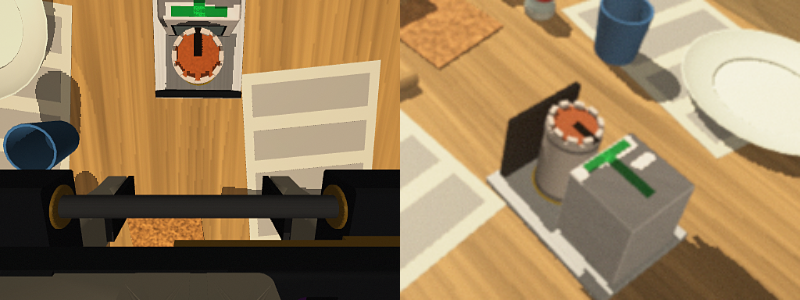

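The tower stands upright on the pad, 1 mm off centre. Its stripe (yaw −0.018) points at the scanner face (yaw −0.011), and the gripper is clear. Handing in.

```bash
python3 -c "
from station import arm
print(arm.job_done())"
```

```text
the job is handed in; nothing more can be done
None
```

The red-roofed tower was set down on the mat, regripped the other way round, and now stands about 1 mm off the pad centre with its door within about 0.01 rad of square to the scanner; I handed the job in with the gripper clear, at about 23 s of the 59 s.

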